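# Pulse-shake the blue ink under the shaker's bayonet lid

## Task

Wake up the settled blue ink in the bench shaker: stand the blue bottle in the shaker's well and let go of it, then lower the lid over it so that its two lugs drop through the collar's slots, and twist the lid clockwise (seen from above) half-way, until its white pointers stand in the amber pulse bands, never on to the click at the red marks, which would lock the shaker on. The lid springs back when let go, so finish while still gripping it and holding it steady in the amber bands. Leave the other inks and everything else on the table where they stand.

Things in the scene. Friction and masses are not known exactly. Their poses are not given: they have to be found in the camera images.
- ink_blue: the blue ink bottle, closed, upright on the steel tray among a red and a green one of the same shape. Body 32 mm in diameter and 66 mm tall with its shoulder, then a blue screw cap 24 mm in diameter and 30 mm tall; 96 mm in all, about 55 g. Origin: centre of its underside, z up. Pinch it by the cap from above.
- ink_red: the red ink bottle, same shape, a bystander; neighbouring bottles stand about 88 mm apart along the middle of the tray. Origin: centre of its underside
- ink_green: the green ink bottle, same shape, a bystander. Origin: centre of its underside
- lid: loose bayonet lid standing on its open rim. Black hollow dome, outer diameter 54, inner 48, height 60, clear inside to 56 mm. Two white lugs at the very bottom to +x and -x (12 wide, 5 tall, reaching 33.5 mm from the axis), a white pointer stripe above each. On top an orange grip bar along x. Origin: centre of the rim's plane, the lowest face; z up. A half turn gives the same lid. About 90 g.
- lid_grip (a point): on the lid's axis in the orange bar, 81 mm above the rim and 11 mm below the bar's top; axes as the lid's. The bar is 42 mm long (x), 13 mm thick (y), 60 to 92 mm above the rim: pinch it from above, fingers closing along the lid's y.
- shaker: ink shaker, fixed: white housing 165 (x) by 130 (y) by 78 mm tall, dial on its -x face; on it a grey head, diameter 82, topped by a white collar ring 135 mm above the table. Origin: on the table under the head's axis, z up. Entry slots to +x and -x. On the collar's top, clockwise (from above) of each slot, an amber band spans 22 to 38 degrees; a red mark at 60 is the lock click.
- shaker_seat (a point): head axis at the collar's inner floor, 122 mm above the table, 13 below the collar's top; axes as the shaker's. A seated lid has its origin here, entering with its x along the shaker's x, either way round. Ring opening: diameter 58; slots 18 wide, out to 36 mm from the axis; ring 5 thick over an 8 mm high channel in which the lugs turn, clockwise only.
- shaker_well (a point): centre of the well's floor, 79 mm above the table, 56 mm below the collar's top: the blue bottle's origin belongs here. The well is 39 mm in diameter (bottle 32) with a funnel at its mouth, so a bottle standing in it rises 40 mm above the collar. Axes as the shaker's.
- pulse_ring (a joint): sprung ring under the collar, pushed clockwise by the lid's lugs; rad, 0 at rest. It moves once the lid has turned about 0.07, so the lid's turn is about this value + 0.07 (mid amber: 0.45). Spring: 0.06 N m at 0, 0.13 mid amber; it turns a released lid back. From about 0.67 a click detent resists; past 0.78 it has clicked; end stop 1.08.
- soap_bottle: squeeze bottle with a bent spout, 66 mm in diameter and 196 mm tall, a bystander. Origin: centre of its underside
- cap_holder: low steel block, 70 by 130 by 26 mm with small ink cups in it, a bystander. Origin: centre of its underside
- pen_machine: black tattoo pen 135 mm long lying in its cradle, 60 mm tall, a bystander. Origin: underside of the cradle, the pen along x
- bowl: white ceramic bowl, 110 mm in diameter, 50 mm tall, a bystander. Origin: centre of its underside
- steel_can: brass-coloured tumbler, 54 mm in diameter, 90 mm tall, a bystander. Origin: centre of its underside
Mind the look-alikes: they are no part of the job. What is shaped like the lid but pink is not meant.

How it is judged:
On the way, in this order (a step that is already met when the one before it is completed fails the run):
1. the blue bottle stands in the shaker's well, let go (horizontal distance between ink_blue and shaker_well below 0.006 m and z of ink_blue in the frame of shaker_well between -0.004 and 0.004 m and contact force between the fingers and ink_blue below 0.1 N), for 0.2 s.
2. the lid is down in the collar, its lugs through the slots (horizontal distance between lid and shaker_seat below 0.005 m and z of lid in the frame of shaker_seat between -0.004 and 0.004 m and angle between lid's own z axis and vertical below 0.1 rad), for 0.1 s.
At the end, for the whole second after the job is handed in: Blue bottle on the well floor (6 mm of its axis); lid fully down (4 mm in height, 5 mm off axis, 0.1 rad tilt), turned clockwise 22 to 38 degrees from the slots, ring pressed 0.2 to 0.65 rad, still to 0.1 rad/s and gripped (over 2 N), through the last second (all of step 2 and horizontal distance between ink_blue and shaker_well below 0.006 m and z of ink_blue in the frame of shaker_well between -0.004 and 0.004 m and angle between the x axis of lid and the x axis of shaker, either way round between 0.384 and 0.663 rad and value of joint pulse_ring between 0.2 and 0.65 rad and contact force between the fingers and lid above 2 N and angular speed of lid below 0.1 rad/s); the arm keeps its last pose, push and grip.
It fails at once if the lid is twisted on into the lock click (value of joint pulse_ring above 0.78 rad).
It fails at once if another ink, or anything else standing on the table, is knocked over or shifted by more than 25 mm (distance of any of ink_red, ink_green, soap_bottle, cap_holder, pen_machine, bowl, steel_can from where it was at the start of the episode above 0.025 m or angle between any of ink_red, ink_green, soap_bottle, cap_holder, pen_machine, bowl, steel_can's own z axis and vertical above 0.5 rad).
It also fails if it takes over 54 s, if anything falls off the work surface, if the arm or the gripper's body presses on something with over 40 N, if the wrist force passes 120 N, or if a joint passes its speed limit or range.

## Robot

A 6-joint arm with a two-finger parallel gripper is mounted at the origin on the work surface. World frame = base frame: x ahead of the robot, y to its left, z up, the work surface at z = 0. Lengths are in m, angles in rad, forces in N, time in s.
With the tool pointing down it reaches from about 0.35 to 0.95 m from the base axis. Payload 17.4 kg.
Tool frame: the origin (TCP) lies where the fingers leave the gripper's body, on its centre line; the fingertips stand 84 mm ahead of it and the grasp point (between the pads) lies 65 mm ahead of it; z points along the fingers, y is the direction in which the jaws open and shut (so a half turn about z gives the same grasp; the last joint's range is limited). The gripper opens to 93 mm and grips with 3 to 60 N. Pads are 15 mm wide; open, the fingers measure 128 mm over their backs; the gripper's body (75 mm by 188 mm) begins 65 mm behind the grasp point.
Start: joints at [1.189, 0.116, 1.442, -0, 1.584, -0.038], TCP at [0.228, 0.636, 0.303] pointing down, gripper open.
Joint ranges: [-2.83, 2.83], [-0.83, 2.19], [0.07, 2.5], [-1.14, 4.28], [0.01, 3], [-2.97, 2.97]. Speed limits (rad/s): [1.89, 1.89, 2.22, 3.14, 3.14, 3.14].

## Interface

Orientations are given as a rotation vector (axis times angle).
In Python, from station import arm gives the robot as it stands. The module is installed in compiled form; this text tells all that it offers. Calls block until the motion is done:
- arm.move_ptp(position, orientation): joint-space move of the TCP to a pose.
- arm.line_to(position, rot=None, max_speed=0.15, f_stop=None): straight line of the TCP; rot=None keeps the orientation; max_speed is the mean speed in m/s. With f_stop (N) it stops when the force on the tool has changed by that much, and returns True; else False.
- arm.set_joints(angles): joint-space move.
- arm.set_gripper(opening): finger opening in m; the grip force is fixed at half the most; returns when the fingers have stopped.
- arm.dwell(seconds).
- arm.ik(position, orientation): joint angles nearest the present ones, or None.
- arm.sense(): the state.
- arm.grab_frame(name): name is "scene" or "side" or "wrist"; returns the picture (420x560x3 uint8, red, green, blue); there is no depth.
- arm.get_calibration(name): a dict with "camera_matrix" (3x3 intrinsics, pixels), "R" (3x3) and "t" (3): a world point X has camera coordinates R X + t; the wrist camera has in their place "tool_from_camera" (4x4, takes a point from camera to tool coordinates, whose origin is the TCP and whose axes are the flange's). Camera axes: x right, y down, z forward; pixel columns grow to the right and rows downward; lengths in m; the calibration is good to about 2 mm. The wrist camera is an equidistant fisheye: a pixel r from the principal point sees the ray r / f radians off the axis. A picture is of the moment at which its call begins: read the wrist's pose just before it. get_calibration takes no time and is no camera call.
A pose or a line that the arm cannot do raises arm.IKError and nothing moves.
- arm.close_job(): hands the job in, once; it reports no verdict.
Trained networks look in the newest picture that a camera, given by its name, has taken for a name from the list of things; names that differ only in an ending like _2 or _b are one class to them, and where a whole thing is asked for, a point or a joint stands for the part that bears it (a point fixed in the world has none). Each returns a list of dicts, best first, with "conf" (0 to 1); they miss things now and then, are a little off and sometimes report something else, mostly with a low value. They report only what shows in the picture. A call takes as long as a camera call. They do not tell look-alikes from the thing itself.
- arm.look_for(name, camera): "position" ([column, row] as shares, 0 to 1, of the picture: columns of its width, rows of its height, amid what is visible of it).
- arm.place_of(name, camera): "position" ([column, row] as shares, 0 to 1, of the picture: columns of its width, rows of its height: a listed point, or the origin of a listed thing).
The state is a dict: "t": time; "q": joint angles; "dq": joint speeds; "tau": joint torques, N m; "eef_pos": TCP position; "eef_rot": TCP orientation; "force": force on the tool from outside, world axes, zero at the start; "torque": the same for the moment, N m; "grip_width": finger opening in m.
Only numpy, scipy, OpenCV 4.12 (cv2) and the standard library are available. Lean on these libraries where they do the work, as an engineer would, in place of code of your own. Each camera call takes 0.05 s, during which the arm holds its last target. There are 200 camera calls.

## Working session

There is one attempt and no reset: what is moved stays moved. The work goes in short steps, each a Python script; the robot and the scene stay as the last script left them, time stands still between calls to the robot, and variables do not carry over. Pictures are saved under pics/ and viewed, about 8 in all and at most 12, crops included, and the job is handed in when it is done.

```bash
mkdir -p pics
cat > h.py <<'E'
import numpy as np, cv2
from station import arm
from scipy.spatial.transform import Rotation as R
def save(im,n): cv2.imwrite('pics/'+n,cv2.cvtColor(im,cv2.COLOR_RGB2BGR))
def ray(cam,uv,st=None):
    """pixel -> origin, direction (world)"""
    c=arm.get_calibration(cam);K=np.array(c['camera_matrix'])
    x=(uv[0]-K[0,2])/K[0,0];y=(uv[1]-K[1,2])/K[1,1]
    if cam!='wrist':
        Rm=np.array(c['R']);t=np.array(c['t'])
        d=Rm.T@np.array([x,y,1]);return -Rm.T@t,d/np.linalg.norm(d)
    th=np.hypot(x,y);s=np.sin(th)/th if th>1e-9 else 1
    T=np.array(c['tool_from_camera']);Rt=R.from_rotvec(st['eef_rot']).as_matrix()
    return np.array(st['eef_pos'])+Rt@T[:3,3],Rt@T[:3,:3]@np.array([x*s,y*s,np.cos(th)])
def atz(o,d,z): return o+d*(z-o[2])/d[2]
def tri(rays):
    A=0;b=0
    for o,d in rays: P=np.eye(3)-np.outer(d,d);A=A+P;b=b+P@o
    return np.linalg.solve(A,b)
def down(yaw):  # tool pointing down, tool y axis (jaw) along world angle yaw
    y=np.array([np.cos(yaw),np.sin(yaw),0]);z=np.array([0,0,-1.]);x=np.cross(y,z)
    return R.from_matrix(np.array([x,y,z]).T).as_rotvec()
E
python3 - <<'E'
from h import *
for c in ['scene','side']:
    im=arm.grab_frame(c);save(im,c+'0.png')
    for n in ['ink_blue','ink_red','ink_green','lid','shaker','shaker_seat','lid_grip','shaker_well','soap_bottle','steel_can']:
        for r in arm.place_of(n,c)[:3]: 
            p=np.array(r['position'])*[560,420];print(c,n,round(r['conf'],2),p.round(1))
    cal=arm.get_calibration(c);print(cal)
print(arm.get_calibration('wrist'));s=arm.sense();print(s['t'],s['eef_rot'],s['force'])
E
```

```text
scene ink_blue 0.73 [224.9 177.3]
scene ink_red 0.59 [243.3 159.9]
scene ink_green 0.71 [268.6 150.3]
scene lid 0.97 [448.2 280.7]
scene lid 0.79 [434.3 243.1]
scene lid 0.73 [418.5 307.4]
scene shaker 0.88 [314.7 231.6]
scene shaker_seat 0.93 [316.2 206.9]
scene lid_grip 0.94 [389.7 210.1]
scene lid_grip 0.83 [427.8 291.6]
scene lid_grip 0.69 [442.4 223. ]
scene shaker_well 0.65 [314.6 219.9]
scene shaker_well 0.53 [314.7 232.2]
scene soap_bottle 0.87 [306.6 324. ]
scene soap_bottle 0.6 [381.  328.7]
scene steel_can 0.65 [197.8 208.7]
{'camera_matrix': array([[505.83092706,   0.        , 281.4463367 ],
       [  0.        , 505.83092706, 199.97539474],
       [  0.        ,   0.        ,   1.        ]]), 'R': array([[-0.70401774,  0.71003712, -0.0143637 ],
       [ 0.57408306,  0.55707696, -0.60007825],
       [-0.41807614, -0.43071169, -0.79981234]]), 't': array([ 0.46582821, -0.26657455,  1.63858317])}
side ink_blue 0.64 [326.8 284.1]
side ink_red 0.62 [294.8 298.2]
side ink_green 0.55 [261.8 297.3]
side lid 0.82 [184.2 184.8]
side lid 0.8 [209.4 206.6]
side lid 0.72 [219.1 184.4]
[... 608 characters left out ...]
298026, -0.57585314]]), 't': array([-0.5623732 ,  0.17136388,  1.2875052 ])}
{'camera_matrix': array([[325.1922621 ,   0.        , 283.83737867],
       [  0.        , 325.1922621 , 205.90355901],
       [  0.        ,   0.        ,   1.        ]]), 'tool_from_camera': array([[ 6.75584116e-04, -9.65488279e-01, -2.60445631e-01,
         7.16199621e-02],
       [ 9.99998932e-01,  3.14833557e-04,  1.42684400e-03,
        -1.61979469e-05],
       [-1.29560414e-03, -2.60446317e-01,  9.65487461e-01,
        -8.14592694e-02],
       [ 0.00000000e+00,  0.00000000e+00,  0.00000000e+00,
         1.00000000e+00]])}
1.1 [ 5.37305488e-01  3.09530216e+00 -3.28530675e-05] [0.3642649  0.31101253 0.22906311]
```

View pics/scene0.png

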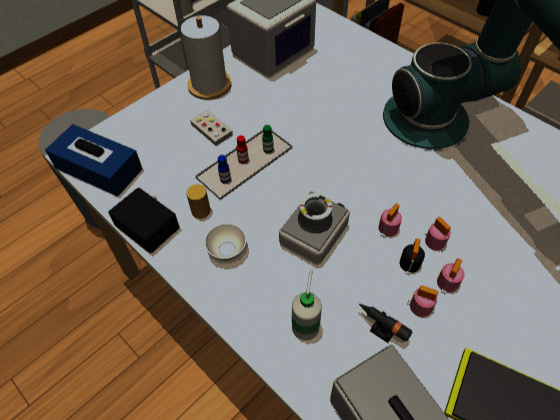

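View pics/side0.png

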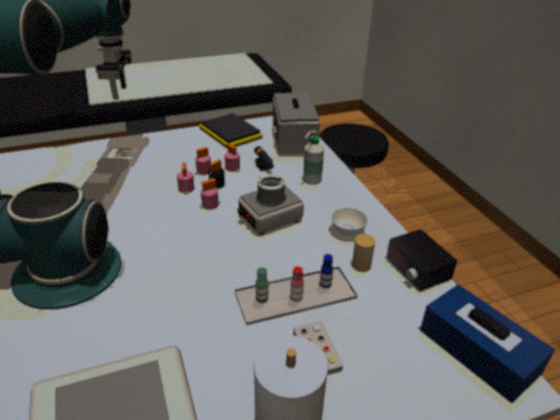

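The scene view shows one black lid at about (412,258), with pink look-alikes at (390,220), (438,235), (452,277) and (424,299). The blue bottle is at (224,168), with red at (242,150) and green at (268,138). The shaker is at (315,225). In the side view the black lid is at (216,177) and blue is at (327,270). I choose the black lid and the blue bottle, and will check both up close.

Run:
```python
from h import *
def T(a,b): 
    r=[ray('scene',a),ray('side',b)];p=tri(r);print(p.round(4),[round(np.linalg.norm(np.cross(p-o,d))*1000,1) for o,d in r]);return p
T([224.9,177.3],[326.8,284.1]);T([243.3,159.9],[294.8,298.2]);T([268.6,150.3],[261.8,297.3])
sh=T([314.7,231.6],[269.1,217.6]);T([316.2,206.9],[272,184.7]);T([306.6,324],[312.2,183.6])
print(atz(*ray('scene',[412,258]),.03))
l=T([412,262],[216,180])
for n,(a,z) in dict(ink=([224.9,177.3],.0),lid=([412,262],.03)).items():
    p=atz(*ray('scene',a),z)
    yaw=np.arctan2(p[1],p[0])
    for dy in (np.pi/2,-np.pi/2):
        print(n,p,yaw+dy,arm.ik(p+[0,0,.30],down(yaw+dy)))
s=arm.sense();Rm=R.from_rotvec(s['eef_rot']).as_matrix();print(Rm.round(2))
```

```text
[ 0.6214 -0.2752  0.0061] [np.float64(0.3), np.float64(0.3)]
[ 0.5305 -0.2899 -0.0009] [np.float64(3.0), np.float64(3.0)]
[ 0.4516 -0.2615  0.0017] [np.float64(2.0), np.float64(2.0)]
[0.5763 0.0444 0.006 ] [np.float64(1.3), np.float64(1.3)]
[0.5822 0.0452 0.1246] [np.float64(1.6), np.float64(1.6)]
[ 0.7844  0.2038 -0.0084] [np.float64(2.9), np.float64(2.9)]
[0.4760824  0.28631543 0.03      ]
[0.4737 0.291  0.0147] [np.float64(2.6), np.float64(2.6)]
ink [ 0.6182214  -0.27930933  0.        ] 1.14645069091727 [-0.46194356  0.12401826  1.43729215  0.          1.58028224 -1.60839425]
ink [ 0.6182214  -0.27930933  0.        ] -1.995141962672523 [-4.61943556e-01  1.24018260e-01  1.43729215e+00 -8.88178420e-16
  1.58028224e+00  1.53319841e+00]
lid [0.48564984 0.29326046 0.03      ] 2.1140431114102887 [ 0.49828384 -0.12477904  1.63783664  0.          1.62853505 -1.61575927]
lid [0.48564984 0.29326046 0.03      ] -1.0275495421795047 [ 4.98283841e-01 -1.24779040e-01  1.63783664e+00 -4.44089210e-16
  1.62853505e+00  1.52583338e+00]
[[-0.94  0.34 -0.  ]
 [ 0.34  0.94 -0.  ]
 [-0.   -0.   -1.  ]]
```

```bash
python3 - <<'E'
from h import *
import json
out={}
for k,p,names in [('lid',[.48,.285,.28],['lid','lid_grip']),('shaker',[.578,.045,.34],['shaker_seat','shaker_well','shaker']),('ink',[.53,-.275,.28],['ink_blue','ink_red','ink_green'])]:
    arm.move_ptp(p,down(np.arctan2(p[1],p[0])))
    s=arm.sense();im=arm.grab_frame('wrist');save(im,'w_%s.png'%k);out[k]={a:list(map(float,s[a])) for a in('eef_pos','eef_rot')}
    for n in names:
        for r in arm.place_of(n,'wrist')[:3]:
            uv=np.array(r['position'])*[560,420];z={'lid_grip':.081,'shaker_seat':.122,'shaker_well':.079}.get(n,0.003 if 'ink' in n else 0)
            print(k,n,round(r['conf'],2),uv.round(1),atz(*ray('wrist',uv,s),z).round(4))
json.dump(out,open('poses.json','w'));print(arm.sense()['t'])
E
python3 -c "
import cv2,numpy as np
a=[cv2.imread('pics/w_%s.png'%k) for k in('lid','shaker','ink')]
cv2.imwrite('pics/m1.png',np.vstack([np.hstack([a[0][:300,80:480],a[1][:300,80:480]]),np.hstack([a[2][:300,80:480],a[2][:300,80:480]*0])]))"
```

```text
lid lid 0.94 [380.4 153. ] [0.5563 0.3748 0.    ]
lid lid 0.93 [281.3 181.4] [0.4763 0.2874 0.    ]
lid lid 0.83 [199.8 237.6] [0.4262 0.1779 0.    ]
lid lid_grip 0.83 [281.2 199.8] [0.4773 0.2865 0.081 ]
lid lid_grip 0.73 [406.4 163.4] [0.5575 0.3745 0.081 ]
lid lid_grip 0.65 [184.6 135.3] [0.3738 0.2935 0.081 ]
shaker shaker_seat 0.43 [241.7 366.7] [ 0.5439 -0.1692  0.122 ]
shaker shaker_well 0.94 [292.  189.4] [0.5872 0.0452 0.079 ]
shaker shaker 0.76 [284.8 174.8] [0.5796 0.0473 0.    ]
ink ink_blue 0.65 [356.  146.6] [ 0.6232 -0.2718  0.003 ]
ink ink_red 0.92 [291.3 195.1] [ 0.5333 -0.2884  0.003 ]
ink ink_green 0.81 [220.1 210.8] [ 0.4515 -0.267   0.003 ]
5.525
```

View pics/m1.png

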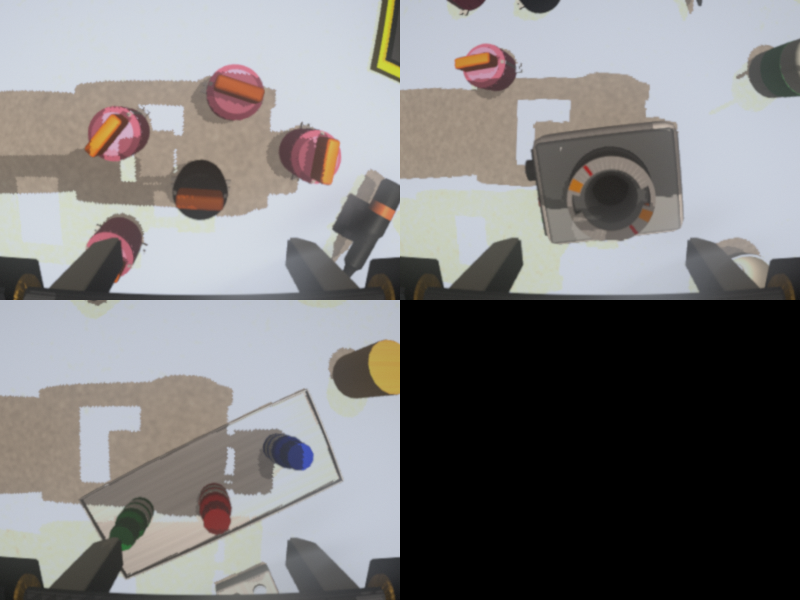

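The wrist crops confirm my choices. The black lid with its orange bar is at full-frame (280,198), and the pink ones are clearly different. The shaker shows amber bands, red marks and slots near (610,195) in the mosaic, with the dial on the left. The blue cap is at full (380,156). Next I refine these by colour.

Run:
```python
from h import *
import json
P=json.load(open('poses.json'))
def blobs(k,lo,hi,box,z,amin=12):
    im=cv2.imread('pics/w_%s.png'%k);hsv=cv2.cvtColor(im,cv2.COLOR_BGR2HSV);m=np.zeros(im.shape[:2],np.uint8)
    x0,y0,x1,y1=box;m[y0:y1,x0:x1]=cv2.inRange(hsv,np.array(lo),np.array(hi))[y0:y1,x0:x1]
    n,l,st,c=cv2.connectedComponentsWithStats(m);r=[]
    for i in range(1,n):
        if st[i,4]>=amin:
            yx=np.argwhere(l==i);w=np.array([atz(*ray('wrist',(q[1],q[0]),P[k]),z)[:2] for q in yx])
            ev,V=np.linalg.eigh(np.cov(w.T));print(k,lo[0],st[i,4],c[i].round(1),w.mean(0).round(4),'ang',np.degrees(np.arctan2(V[1,1],V[0,1])).round(1),(np.sqrt(12*ev)*1000).round(1))
blobs('lid',(3,120,60),(22,255,255),(250,170,320,225),.092)
blobs('shaker',(8,110,60),(25,255,255),(230,140,340,250),.135,4)
blobs('shaker',(0,110,60),(6,255,255),(230,140,340,250),.135,4)
blobs('shaker',(172,110,60),(180,255,255),(230,140,340,250),.135,4)
blobs('ink',(110,120,30),(130,255,255),(330,110,420,190),.096)
im=cv2.imread('pics/w_shaker.png')[130:250,215:375]
a=cv2.resize(im,None,fx=4,fy=4,interpolation=cv2.INTER_CUBIC)
b=cv2.resize(cv2.imread('pics/w_ink.png')[120:190,340:420],None,fx=4,fy=4)
cv2.imwrite('pics/c1.png',a)
```

```text
lid 3 665 [278.8 201.5] [0.4745 0.287 ] ang -152.8 [12.7 39.1]
shaker 8 136 [255.3 185.7] [0.5515 0.0581] ang 154.4 [10.1 11.1]
shaker 8 106 [325.2 214.7] [0.6172 0.0361] ang 160.7 [ 9.6 10. ]
shaker 0 41 [267.5 170.1] [0.5614 0.073 ] ang 130.6 [ 3.2 10.2]
shaker 0 5 [312. 228.] [0.6064 0.0223] ang 161.0 [1.  5.6]
shaker 172 4 [311.  226.5] [0.6053 0.0237] ang 151.3 [1.2 3.1]
shaker 172 8 [314.  230.5] [0.6085 0.02  ] ang 141.4 [1.2 5.9]
ink 110 241 [385.4 155.4] [ 0.6279 -0.2738] ang 75.1 [10.3 20.3]
ink 110 12 [371.3 158.2] [ 0.6156 -0.2706] ang 136.7 [3.6 5.1]
```

View pics/c1.png

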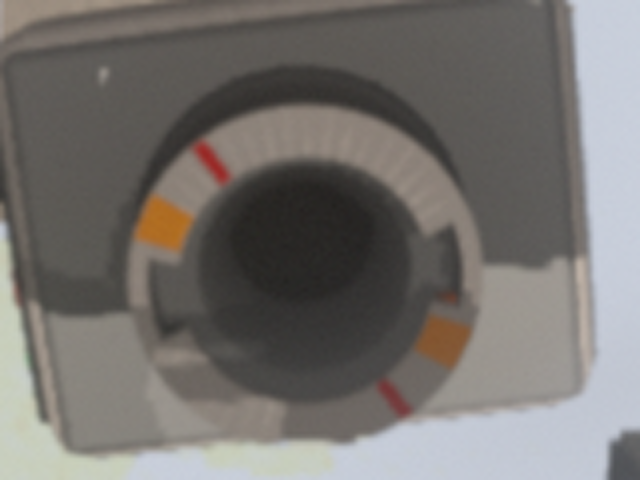

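Shaker centre is about (0.584, 0.047) with yaw 11.6°; amber and red agree. The lid is at (0.4745, 0.287) with its bar at 27°. Next I look at the blue bottle from near.

Run:
```python
from h import *
arm.move_ptp([.622,-.274,.24],down(np.radians(-93)))
s=arm.sense();im=arm.grab_frame('wrist');save(im,'w_blue.png')
for n in ['ink_blue','ink_red','ink_green']:
    for r in arm.place_of(n,'wrist')[:2]:
        uv=np.array(r['position'])*[560,420];print(n,round(r['conf'],2),uv.round(1),atz(*ray('wrist',uv,s),.003).round(4))
hsv=cv2.cvtColor(im,cv2.COLOR_RGB2HSV);m=cv2.inRange(hsv,np.array((110,120,30)),np.array((130,255,255)))
n,l,st,c=cv2.connectedComponentsWithStats(m);print(st[1:][st[1:,4]>20],c[1:][st[1:,4]>20])
print(list(s['eef_pos']),list(s['eef_rot']),s['t'])
x,y=c[1+np.argmax(st[1:,4])].astype(int);x0,y0=max(x-70,0),max(y-52,0);print(x0,y0)
cv2.imwrite('pics/c2.png',cv2.resize(cv2.cvtColor(im,cv2.COLOR_RGB2BGR)[y0:y0+110,x0:x0+140],None,fx=5,fy=5,interpolation=cv2.INTER_CUBIC))
```

```text
ink_blue 0.78 [283.6 191.8] [ 0.6234 -0.2735  0.003 ]
ink_red 0.92 [299.9 267.9] [ 0.5384 -0.2869  0.003 ]
ink_green 0.78 [283.9 331.6] [ 0.4529 -0.2653  0.003 ]
[[511  28   8  11  23]
 [267 205  30  21 359]
 [271 227  22   6  85]] [[514.43478261  33.13043478]
 [281.82172702 213.56267409]
 [281.6        229.43529412]]
[np.float64(0.6219589505094666), np.float64(-0.2738392315995198), np.float64(0.24021773460173051)] [np.float64(3.1404945753285953), np.float64(-0.07943211092057018), np.float64(0.00024305519174105565)] 6.6417
211 161
```

View pics/c2.png

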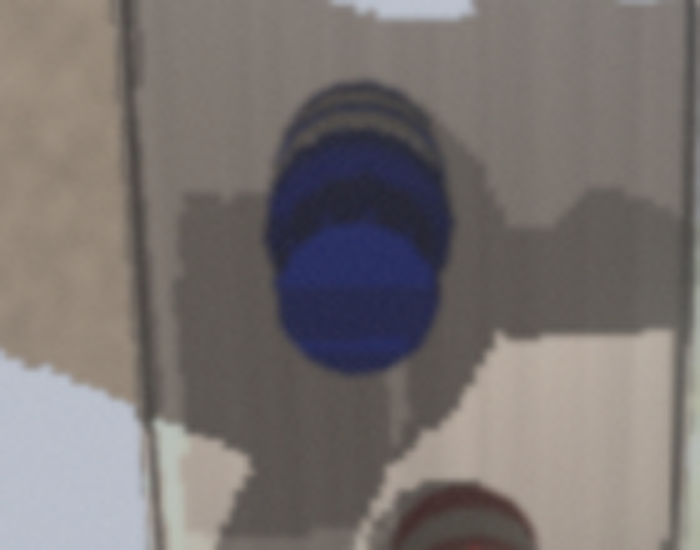

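The close view shows the blue cap top centred at crop (357,297), which is pixel (282.4,220.4). Red is below it. I'll grasp it now.

Run:
```python
from h import *
s=arm.sense();c=atz(*ray('wrist',(282.4,220.4),s),.099);print(c)
Rr=down(np.radians(-93));H=.065
arm.set_gripper(.06)
print(arm.line_to([c[0],c[1],.003+.083+H],Rr,max_speed=.12,f_stop=10))
arm.set_gripper(0.0);s=arm.sense();print('grip',s['grip_width'],s['eef_pos'],s['t'])
arm.line_to([c[0],c[1],.35],max_speed=.2)
arm.move_ptp([.584,.047,.35],Rr)
s=arm.sense();print('up',s['grip_width'],s['force'],s['eef_pos'],s['t'])
save(arm.grab_frame('wrist'),'w_over.png');save(arm.grab_frame('scene'),'s_over.png')
im=cv2.imread('pics/w_over.png')[100:400,80:480];b=cv2.resize(cv2.imread('pics/s_over.png')[130:270,240:400],(343,300),interpolation=cv2.INTER_CUBIC)
cv2.imwrite('pics/c3.png',np.hstack([im,b]))
```

```text
[ 0.62364249 -0.27306482  0.099     ]
False
grip 0.023348878802648326 [ 0.62365783 -0.2730905   0.15104715] 9.1417
up 0.023329562603170817 [ 0.8505802  -0.04012789 -0.09230527] [0.58429323 0.04618833 0.34982744] 11.5083
```

View pics/c3.png

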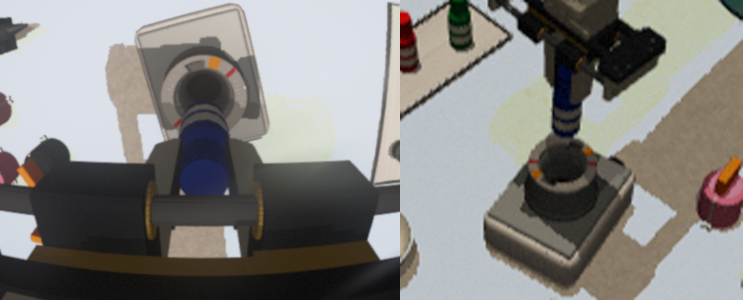

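The wrist and scene views show the bottle hanging upright above the collar at scene crop (565,100). I'll lower it in.

Run:
```python
from h import *
Rr=down(np.radians(-93))
arm.line_to([.584,.047,.30],Rr,max_speed=.15)
hit=arm.line_to([.584,.047,.221],max_speed=.06,f_stop=5)
s=arm.sense();print(hit,s['eef_pos'],s['force'],s['t'])
```

```text
True [0.58386473 0.04705787 0.22737635] [0.86285261 0.5170989  2.20111279] 13.1833
```

Run:
```python
from h import *
arm.set_gripper(.05);arm.dwell(.3)
arm.line_to([.584,.047,.345],max_speed=.2)
s=arm.sense();im=arm.grab_frame('wrist');save(im,'w_in.png');print(list(s['eef_pos']),list(s['eef_rot']),s['t'])
cv2.imwrite('pics/c4.png',cv2.resize(cv2.imread('pics/w_in.png')[150:300,180:380],None,fx=3,fy=3,interpolation=cv2.INTER_CUBIC))
# lid: hover and re-measure
arm.move_ptp([.4745,.287,.27],down(np.radians(-62.8)))
s=arm.sense();im=arm.grab_frame('wrist');save(im,'w_lid2.png')
hsv=cv2.cvtColor(im,cv2.COLOR_RGB2HSV);m=cv2.inRange(hsv,np.array((3,120,60)),np.array((22,255,255)))
n,l,st,c=cv2.connectedComponentsWithStats(m)
for i in range(1,n):
    if st[i,4]>200:
        w=np.array([atz(*ray('wrist',(q[1],q[0]),s),.092)[:2] for q in np.argwhere(l==i)]);ev,V=np.linalg.eigh(np.cov(w.T))
        print(st[i],c[i].round(1),w.mean(0).round(4),np.degrees(np.arctan2(V[1,1],V[0,1])).round(1),(np.sqrt(12*ev)*1000).round(1))
for r in arm.place_of('lid_grip','wrist')[:2]:
    uv=np.array(r['position'])*[560,420];print(r['conf'],uv,atz(*ray('wrist',uv,s),.081))
print(list(s['eef_pos']),s['t'])
b=cv2.imread('pics/w_lid2.png')[130:280,210:350];cv2.imwrite('pics/c5.png',np.hstack([cv2.imread('pics/c4.png')[:,:380],cv2.resize(b,None,fx=3,fy=3,interpolation=cv2.INTER_CUBIC)]))
```

```text
[np.float64(0.5838395167912571), np.float64(0.04698483870063162), np.float64(0.34357631989594506)] [np.float64(3.140307253826545), np.float64(-0.08218736992113997), np.float64(-0.005575659319924126)] 14.875
[205  64  51  17 746] [230.2  72.3] [0.5556 0.3753] 112.2 [12.3 39.8]
[161 153  17  47 571] [168.6 175.4] [0.4567 0.3861] -165.4 [11.4 38.9]
[278 178  16  53 767] [285.3 204. ] [0.4794 0.287 ] -152.8 [12.4 42.5]
[170 286  11  50 240] [173.5 312.8] [0.33   0.3344] -159.2 [ 7.4 57.2]
[382 300  17  36 238] [392. 322.] [0.4196 0.1357] -158.6 [13.1 37.9]Traceback (most recent call last):
  File "<stdin>", line 13, in <module>
  File "h.py", line 7, in ray
    c=arm.get_calibration(cam);K=np.array(c['camera_matrix'])
ValueError: time passes only in moves, steps and waits
```

Run:
```python
from h import *
s=arm.sense();print(list(s['eef_pos']),list(s['eef_rot']),s['t'])
a=cv2.imread('pics/w_in.png')[150:300,215:345];b=cv2.imread('pics/w_lid2.png')[150:260,230:340];d=cv2.imread('pics/w_lid.png')[150:260,225:335]
f=lambda x:cv2.resize(x,(390,450) if x.shape[0]==150 else (400,400),interpolation=cv2.INTER_CUBIC)
a=cv2.resize(a,(0,0),fx=1.5,fy=1.5)
o=np.zeros((600,800,3),np.uint8);o[:400,:400]=f(b);o[:400,400:]=f(d);o[400:,:195]=a[12:212,:195];cv2.imwrite('pics/c5.png',o)
```

```text
[np.float64(0.4752513975770514), np.float64(0.28618667504164363), np.float64(0.27034984605382406)] [np.float64(3.0540982067142), np.float64(0.7357458438450666), np.float64(0.0008135937541298555)] 16.0417
```

View pics/c5.png

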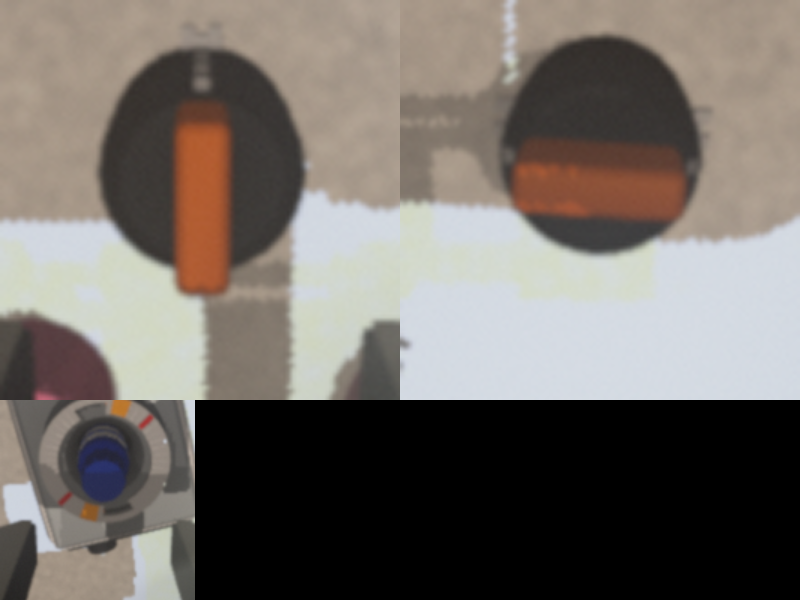

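The blue bottle stands in the well (lower-left crop). In the left lid crop the bar's top face is centred at (203,208), and in the right one at (199,192).

Run:
```python
from h import *
import json
P=json.load(open('poses.json'));s=arm.sense()
r1=ray('wrist',(285.8,207.2),s);r2=ray('wrist',(279.7,202.8),P['lid'])
print(atz(*r1,.092),atz(*r2,.092),tri([r1,r2]))
```

```text
[0.47746675 0.28526339 0.092     ] [0.47546593 0.28638276 0.092     ] [0.47612042 0.28475293 0.08602079]
```

Run:
```python
from h import *
Rl=down(np.radians(-62.8))
P={'eef_pos':[.58384,.046985,.343576],'eef_rot':[3.1403072,-.0821874,-.0055757]}
im=cv2.imread('pics/w_in.png');hsv=cv2.cvtColor(im,cv2.COLOR_BGR2HSV)
for lo,hi in (((8,110,60),(25,255,255)),((0,110,50),(6,255,255)),((170,110,50),(180,255,255))):
    m=cv2.inRange(hsv,np.array(lo),np.array(hi));m[:150]=0;m[300:]=0;m[:,:215]=0;m[:,345:]=0
    n,l,st,c=cv2.connectedComponentsWithStats(m)
    for i in range(1,n):
        if st[i,4]>5:
            w=np.array([atz(*ray('wrist',(q[1],q[0]),P),.135)[:2] for q in np.argwhere(l==i)]);print(lo[0],st[i,4],c[i].round(1),w.mean(0).round(4))
print(arm.line_to([.4764,.2858,.147],Rl,max_speed=.12,f_stop=10))
arm.set_gripper(0.0);s=arm.sense();print('grip',s['grip_width'],s['eef_pos'],s['force'],s['t'])
arm.line_to([.4764,.2858,.36],max_speed=.2)
arm.move_ptp([.584,.047,.36],down(np.radians(11.6-90)))
s=arm.sense();print('up',s['grip_width'],list(s['eef_pos']),list(s['eef_rot']),s['force'],s['t'])
save(arm.grab_frame('wrist'),'w_lh.png');save(arm.grab_frame('scene'),'s_lh.png');save(arm.grab_frame('side'),'d_lh.png')
a=cv2.imread('pics/w_lh.png')[100:400,80:480]
f=lambda x:cv2.resize(x,(400,300),interpolation=cv2.INTER_CUBIC)
cv2.imwrite('pics/c6.png',np.vstack([np.hstack([a,f(cv2.imread('pics/w_lh.png')[130:250,200:360])]),np.hstack([f(cv2.imread('pics/s_lh.png')[140:260,240:400]),f(cv2.imread('pics/d_lh.png')[110:230,190:350])])]))
```

```text
8 137 [294.7 162.1] [0.6177 0.0353]
8 108 [274.6 232.3] [0.5521 0.0572]
0 38 [311.9 172.1] [0.6079 0.0202]
0 29 [258.1 223.4] [0.5618 0.0721]
False
grip 0.012881527831142813 [0.47641138 0.28579446 0.14703695] [-0.26680618  0.02103775  1.47642745] 17.8917
up 0.012607328450424917 [np.float64(0.5838080839435313), np.float64(0.047837476922381064), np.float64(0.359830230786208)] [np.float64(-3.1250067907719954), np.float64(-0.318975353130178), np.float64(0.0004390165310217713)] [-0.8529635  -0.69031945 -0.06279856] 20.1333
```

View pics/c6.png

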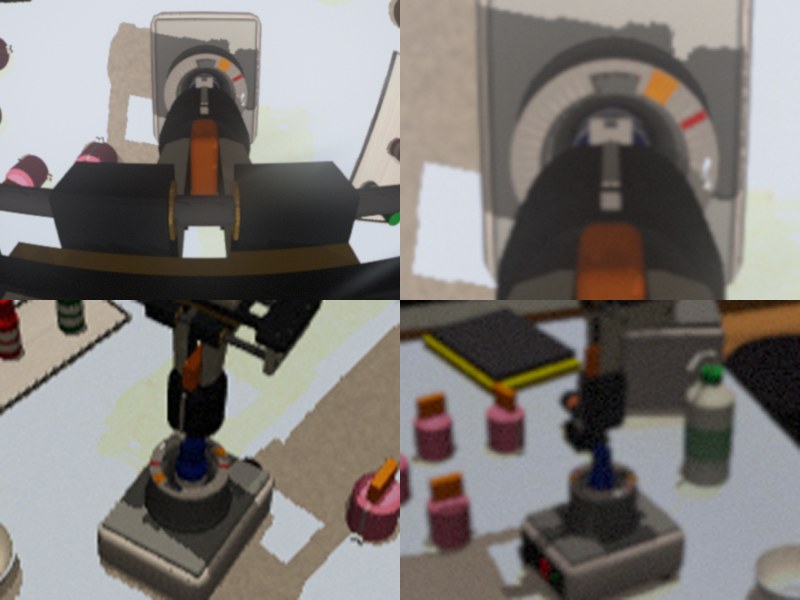

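Lid gripped, stripe vertical, lug at panel (611,130) just in front of the slot at (616,85). The second view puts the shaker centre at (0.5849, 0.0463), so the average is (0.5846, 0.0467). Next is a quick numeric check of the lid's offset along the bar in the hand.

Run:
```python
from h import *
s=arm.sense();im=cv2.imread('pics/w_lh.png',0)
print(im[168:200,280:290].mean(1).round().astype(int).tolist())
print('row184',im[180:186,268:302].mean(0).round().astype(int).tolist())
Rt=R.from_rotvec(s['eef_rot']).as_matrix()
for row in (174,175,176,177):
    p=atz(*ray('wrist',(284.5,row),s),s['eef_pos'][2]-.147);print(row,(Rt.T@(p-s['eef_pos'])).round(4))
for col in (273,284.5,296):
    p=atz(*ray('wrist',(col,182),s),s['eef_pos'][2]-.142);print(col,(Rt.T@(p-s['eef_pos'])).round(4))
```

```text
[71, 61, 57, 53, 53, 62, 72, 72, 75, 94, 108, 109, 114, 130, 141, 143, 142, 136, 117, 89, 68, 61, 60, 60, 60, 60, 60, 60, 60, 60, 60, 60]
row184 [48, 48, 53, 63, 69, 70, 73, 95, 125, 139, 142, 142, 140, 136, 131, 127, 126, 128, 132, 138, 142, 142, 142, 136, 113, 81, 62, 61, 62, 59, 53, 47, 46, 46]
174 [0.0345 0.0005 0.147 ]
175 [0.0337 0.0005 0.147 ]
176 [0.033  0.0005 0.147 ]
177 [0.0323 0.0005 0.147 ]
273 [ 0.0296 -0.0076  0.142 ]
284.5 [0.0296 0.0005 0.142 ]
296 [0.0296 0.0085 0.142 ]
```

Run:
```python
from h import *
Rr=down(np.radians(11.55-90));x,y=.5850,.0468
arm.line_to([x,y,.345],Rr,max_speed=.1)
print(arm.line_to([x,y,.288],max_speed=.08,f_stop=6))
hit=arm.line_to([x,y,.2675],max_speed=.03,f_stop=6)
s=arm.sense();print(hit,s['eef_pos'],s['force'],s['torque'],s['grip_width'],s['t'])
```

```text
False
True [0.58492004 0.04679797 0.26889158] [-0.7028882   0.10564272  4.57548933] [-0.00081538  0.15412094  0.05458187] 0.012827510448986364 22.05
```

Run:
```python
from h import *
arm.dwell(.3);q=np.array(arm.sense()['q']);yaw0=R.from_rotvec(arm.sense()['eef_rot']).as_matrix()[:,1];y0=np.arctan2(yaw0[1],yaw0[0])
for a in (.13,.26,.39,.52):
    q2=q.copy();q2[5]+=a;arm.set_joints(q2);arm.dwell(.15);s=arm.sense();v=R.from_rotvec(s['eef_rot']).as_matrix()[:,1]
    print(a,round(np.arctan2(v[1],v[0])-y0,3),s['force'].round(2),s['torque'].round(3),np.round(s['eef_pos'],4),s['t'])
save(arm.grab_frame('wrist'),'w_tw.png');save(arm.grab_frame('side'),'d_tw.png');save(arm.grab_frame('scene'),'s_tw.png')
f=lambda x:cv2.resize(x,(400,300),interpolation=cv2.INTER_CUBIC)
cv2.imwrite('pics/c7.png',np.vstack([np.hstack([f(cv2.imread('pics/w_tw.png')[130:280,180:380]),f(cv2.imread('pics/w_tw.png'))]),np.hstack([f(cv2.imread('pics/s_tw.png')[170:260,260:380]),f(cv2.imread('pics/d_tw.png')[140:230,210:330])])]))
```

```text
0.13 -0.127 [-0.02 -1.89  3.67] [-0.584  0.088  0.051] [0.585  0.0466 0.2689] 22.75
0.26 -0.256 [-0.23 -3.    1.65] [-0.69   0.129  0.062] [0.585  0.0468 0.269 ] 23.15
0.39 -0.386 [ 0.34 -4.43  2.38] [-0.802  0.082  0.13 ] [0.5849 0.0468 0.269 ] 23.55
0.52 -0.516 [ 0.53 -4.72  3.4 ] [-0.88   0.116  0.161] [0.585  0.0468 0.269 ] 23.95
```

View pics/c7.png

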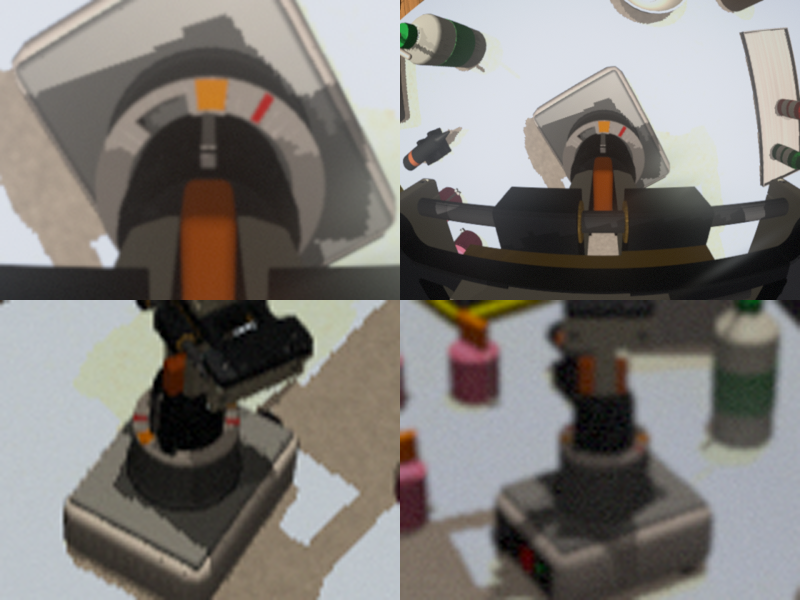

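The white pointer at crop (209,140) stands in the middle of the amber band (197–228), well short of the red mark at (262,108). The spring moment and height fit, so I'm handing in.

Run:
```python
from h import *
arm.dwell(.5);s=arm.sense();print(s['eef_pos'],s['grip_width'],s['torque'],s['t']);arm.close_job()
```

```text
[0.58493689 0.04678219 0.26897657] 0.01303396498963364 [-1.11311365  0.26926594  0.18037046] 24.6
the job is handed in; nothing more can be done
```

The blue bottle is in the shaker's well and the black lid is seated over it. I handed the job in at 24.6 s, still gripping the lid in the amber bands; no verdict is reported.

**Bottle:** I lowered it to the well floor, where contact came at TCP z 0.2274 against 0.227 expected. I then let go, and a picture showed it standing in the well.

**Lid:** It dropped through the slots to full depth, with TCP z 0.2689 against 0.269 expected. I then twisted it clockwise in steps to about 0.516 rad (29.6°).

**Last checks:**
- The last picture shows the white pointer in the middle of the amber band, short of the red mark.
- The twisting moment rose by about 0.11–0.13 N m, which fits the spring at mid amber.
- The grip width held steady at 13 mm.
- I did not measure the other things on the table against their starting places. Nothing looked disturbed in the later pictures.

**Disagreements and failures:**
- Two views of the lid's position differed by about 2 mm, and so did the shaker-centre views, by about 1 mm. I averaged them.
- One script stopped with an error after a network call for the lid's grip point ("time passes only in moves, steps and waits"). I measured that point from the pictures instead.
- A sideways moment on the tool of about 1.1 N m, with a 4–5 N side force, remained at the end. It grew during the twist and I did not correct it.

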